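# Gauge a cylinder stud with a threaded ring and tally the turns

## Robot

A 6-joint arm with a two-finger parallel gripper is mounted at the origin on the work surface. World frame = base frame: x ahead of the robot, y to its left, z up, the work surface at z = 0. Lengths are in m, angles in degrees, forces in N, time in s.
With the tool pointing down it reaches from about 0.375 to 0.9 m from the base axis. Payload 3.1 kg.
Tool frame: the origin (TCP) lies at the very end of the fingers, on their centre line; the grasp point (between the pads) lies 19 mm behind it; z points along the fingers, y is the direction in which the jaws open and shut (so a half turn about z gives the same grasp; the last joint's range is limited). The gripper opens to 87 mm and grips with 3 to 60 N. Pads are 19 mm wide; open, the fingers measure 117 mm over their backs; the gripper's body (75 mm by 190 mm) begins 51 mm behind the grasp point.
Start: joints at [-79.956, 30.224, 82.088, -0, 67.689, -10.227], TCP at [0.217, -0.586, 0.223] pointing down, gripper open.
Joint ranges: [-176.69, 176.69], [-43.24, 126.21], [12.49, 139.97], [-82, 262], [0, 151.66], [-163.58, 163.58]. Speed limits (degrees/s): [159.86, 159.86, 180, 180, 180, 180].

## Interface

Orientations are given as a 3x3 rotation matrix whose columns are the frame's x, y, z axes.
In Python, from rig import readout, capture, camera_model, bot, spot_in, regions_of gives the robot as it stands.
- The arm moves only by the tool send_rows, never from a script. Its argument "moves" is a list that holds one entry, the list of rows, each a list of 7 numbers: the turn, a rotation vector about the tool's x, y, z in degrees, then the shift along the tool's x, y, z in cm, then the opening, from -1 (shut) to 1 (fully open). A call has exactly 5 rows; each row shifts and turns the commanded pose from where the row before left it, along the tool's axes as they then stand; what a row does not reach is not made up. A row lasts 1/10 s, in which the tool goes at most 50 mm and 8.59 degrees, less where a joint would pass 70% of its speed; a pose out of reach is approached as far as the arm can. A call with a gripper value outside its range is refused whole. The fingers move at their own pace and stop on an object; the grip force is fixed at half the most. Time passes only in rows, so rows that do not move let the fingers close, or fill a call up. It gives the time, the measured TCP pose, the force and the opening at its end, in the units of the state.
- readout.read_state(): the state, without advancing time (a new reading comes with each control period).
- capture(name): name is "scene" or "top"; returns the picture (420x560x3 uint8, blue, green, red); there is no depth.
- camera_model(name): a dict with "camera_matrix" (3x3 intrinsics, pixels), "pose" (4x4, takes a point from camera to world coordinates). Camera axes: x right, y up, looking along -z (the intrinsics and any distortion apply to the point x, -y, -z); pixel columns grow to the right and rows downward; lengths in m; the calibration is good to about 2 mm. A picture is of the moment at which its call begins. camera_model takes no time and is no camera call.
- bot.hand_in(): hands the job in, once; it reports no verdict.
Trained networks look in the newest picture that a camera, given by its name, has taken for a name from the list of things; names that differ only in an ending like _2 or _b are one class to them, and where a whole thing is asked for, a point or a joint stands for the part that bears it (a point fixed in the world has none). Each returns a list of dicts, best first, with "p" (0 to 1); they miss things now and then, are a little off and sometimes report something else, mostly with a low value. They report only what shows in the picture. A call takes as long as a camera call. They do not tell look-alikes from the thing itself.
- spot_in(camera, thing): "location" ([x, y, z] in m, in world coordinates, good to about 4 mm: the middle of the surface that is visible of it).
- regions_of(camera, thing): "mask" (420x560 bool, what is visible of it).
The state is a dict: "time_s": time; "joint_positions": joint angles; "qvel": joint speeds; "tau": joint torques, N m; "position": TCP position; "tcp_rot": TCP orientation; "force": force on the tool from outside, world axes, zero at the start; "moment": the same for the moment, N m; "opening": opening from 0.0 (shut) to 1.0 (fully open).
Only numpy, scipy, OpenCV 4.12 (cv2) and the standard library are available. Lean on these libraries where they do the work, as an engineer would, in place of code of your own. Each camera call takes 0.05 s, during which the arm holds its last target. There are 200 camera calls.

## Task

Screw the threaded ring gauge down the upright stud (clockwise seen from above), counting its turns, until the resistance clearly rises; stop there and do not force it. Leave the ring where it bound, then slide the cursor of the turn tally to the mark with as many pips as the ring made turns, to the nearest whole turn. Let go and leave the other things on the bench alone.

Things in the scene. Friction and masses are not known exactly. Their poses are not given: they have to be found in the camera images.
- fixture: Fixed aluminium block 90 x 80 x 40 mm with a threaded steel stud, 24 mm across, upright in the middle of its top. Origin: centre of the block's underside on the bench, on the stud's axis; z up.
- stud_top (a point): Centre of the stud's top end, 88 mm above the bench. How its thread feels: it turns freely at first (1 to 3 N at the handle). At a place that only feel can find, above the block, it starts to bind: the resistance then grows like a spring, about 9 N for each further 10 mm of handle travel. Bound: 6 N added, held 0.2 s. Forced, a failure: 20 N added. Stop at 8 to 12 N.
- washer_mid (a point): Centre of the steel thrust washer, 36 mm across and 4 mm thick, round the stud's foot on the block. As the thread binds and the stud winds up it lifts by a trace (0.1 mm when the ring is bound, 0.35 mm when it is forced), too little to be told from measured poses.
- ring_mid (a point): Centre of the threaded ring gauge, half-way up it, on the stud's axis: a knurled steel disc 84 mm across, 14 mm thick, started on the stud. x points level from the stud's axis to the handle; z up. It can only screw along the stud, 5 mm down per clockwise turn, and starts 0.8 to 2.9 turns above where it binds. Let go, it springs back some mm at the handle: harmless.
- handle_mid (a point): Centre, half-way up, of the crank handle: upright black plastic sleeve, 16 mm diameter, 50 mm long, on the ring 34 mm from the stud's axis; its middle is 40 mm above the ring's centre, its lower end 8 mm above the ring. It spins freely on its pin, so a gripper of fixed orientation can lead it round the stud. Held above its middle, it keeps fingers clear of the stud.
- tally_base: Fixed turn tally: aluminium track 50 x 150 x 14 mm lying on the bench, long along its y axis. Origin: centre of its underside; z up. Along its -x edge four line marks 28 mm apart, at y = -42, -14, 14 and 42 mm, with 0, 1, 2 and 3 small round pips beside them.
- cursor_mid (a point): Centre of the tally's cursor, an upright black plastic block 24 mm (track x) by 14 mm (along the track) by 40 mm high, at x = 8 mm in the track's frame; its middle is 34 mm above the bench and its white pointer shows on the marks. It slides along the track's y axis with about 1.5 N of friction and stays where it is left.
- tally (a joint): Position of the cursor along the track in m: 0 at the mark without pips, growing along the track's +y: 0.028 at one pip, 0.056 at two, 0.084 at three. It starts near 0.
- spanner: Bystander: loose steel spanner 150 mm long lying on the bench; origin at its middle, z up.
- coupling: Bystander: loose round brass coupling 28 mm in diameter, 40 mm high; origin under its centre.
- battery: Bystander: grey battery block 67 x 102 x 95 mm, 1.8 kg; origin under its centre.
There are look-alikes about, which are no part of the job. Leave any blue look-alike of the tally_base alone. Leave any red look-alike of the fixture alone.

How it is judged:
By the outcome, as a careful person would: the job done as asked, in the order asked, and still so for the second after the job is handed in, with the robot touching nothing.
It also fails if it takes over 72 s, if anything falls off the work surface, if the arm or the gripper's body presses on something with over 40 N, if the wrist force passes 120 N, or if a joint passes its speed limit or range.

## Working session

There is one attempt and no reset: what is moved stays moved. The work goes in short steps, Python scripts to look and compute and a tool call to move; the robot and the scene stay as the last step left them, time stands still between calls to the robot, and variables do not carry over. Pictures are saved under pics/ and viewed, about 8 in all and at most 12, crops included, and the job is handed in when it is done.

Besides the shell and the picture viewer there is one more tool, called after "Call:" by a JSON object that holds its "fn" and its "kwargs", one argument or row to a line. send_rows: Moves the arm, as the interface text tells. Its arguments: {"type":"object","properties":{"moves":{"type":"array","items":{"type":"array","items":{"type":"array","items":{"type":"number"}}}}},"required":["moves"]}

```bash
mkdir -p pics; ls; python3 - <<'E'
from rig import readout, capture, camera_model, bot, spot_in, regions_of
import cv2, numpy as np
s=readout.read_state()
print(s['time_s'],s['position'],np.round(s['tcp_rot'],3).tolist(),s['force'],s['opening'])
for c in ['scene','top']:
    im=capture(c); cv2.imwrite(f'pics/{c}0.png',im)
    m=camera_model(c); print(c,np.round(m['camera_matrix'],1).tolist(),np.round(m['pose'],3).tolist())
    for t in ['fixture','ring_mid','handle_mid','tally_base','cursor_mid','stud_top','spanner','coupling','battery']:
        try: print(t,[(np.round(d['location'],3).tolist(),round(d['p'],2)) for d in spot_in(c,t)])
        except Exception as e: print(t,e)
E
```

```text
pics
0.0 [ 0.21644363 -0.58555292  0.22157893] [[0.938, 0.346, -0.0], [0.346, -0.938, 0.002], [0.0, -0.002, -1.0]] [-0.20249748 -0.15157317  0.4974241 ] 0.9966304331668878
scene [[495.8, 0.0, 275.5], [0.0, 495.8, 214.1], [0.0, 0.0, 1.0]] [[0.85, -0.392, 0.353, 0.969], [0.527, 0.606, -0.596, -0.715], [0.02, 0.692, 0.721, 0.988], [0.0, 0.0, 0.0, 1.0]]
fixture [([0.524, -0.151, 0.071], 0.97), ([0.368, -0.149, 0.04], 0.82)]
ring_mid [([0.519, -0.145, 0.074], 0.81), ([0.36, -0.146, 0.084], 0.75), ([0.526, -0.154, 0.072], 0.6)]
handle_mid [([0.516, -0.141, 0.071], 0.86), ([0.358, -0.145, 0.079], 0.56)]
tally_base [([0.536, 0.145, 0.013], 0.88), ([0.347, 0.148, 0.014], 0.66)]
cursor_mid [([0.344, 0.114, 0.044], 0.58), ([0.528, 0.122, 0.038], 0.41)]
stud_top [([0.365, -0.152, 0.039], 0.91), ([0.525, -0.154, 0.068], 0.61), ([0.53, 0.124, 0.043], 0.28)]
spanner [([0.727, 0.022, 0.008], 0.84)]
coupling [([0.476, -0.366, 0.038], 0.65)]
battery []
top [[485.2, 0.0, 277.3], [0.0, 485.2, 211.8], [0.0, 0.0, 1.0]] [[-0.018, 0.997, -0.079, 0.422], [-1.0, -0.018, 0.0, -0.005], [-0.001, 0.079, 0.997, 1.464], [0.0, 0.0, 0.0, 1.0]]
fixture [([0.349, -0.139, 0.08], 0.77), ([0.509, -0.132, 0.069], 0.59)]
ring_mid [([0.518, -0.135, 0.074], 0.74), ([0.346, -0.137, 0.08], 0.66)]
handle_mid [([0.511, -0.137, 0.069], 0.86), ([0.353, -0.13, 0.081], 0.58)]
tally_base [([0.528, 0.167, 0.012], 0.73), ([0.348, 0.166, 0.01], 0.66)]
cursor_mid [([0.344, 0.118, 0.055], 0.42)]
stud_top [([0.514, -0.132, 0.073], 0.71), ([0.35, -0.132, 0.082], 0.64)]
spanner [([0.725, 0.025, 0.004], 0.86)]
coupling []
battery [([0.532, 0.427, 0.096], 0.92)]
```

View pics/scene0.png

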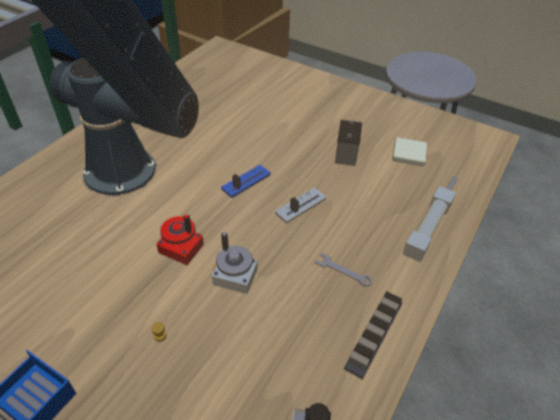

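View pics/top0.png

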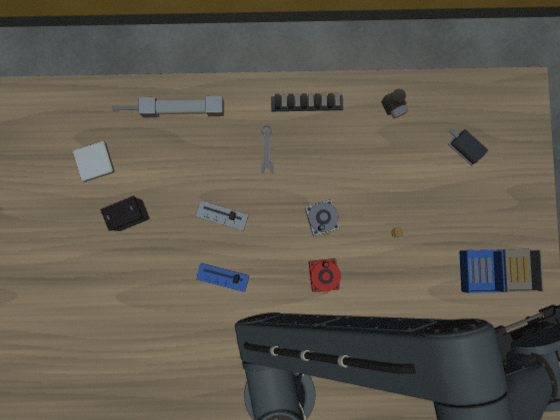

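The scene picture shows the grey fixture at (235,265) with its handle up at (225,242), and the grey tally at (301,205). The red fixture at (180,238) and the blue tally at (246,181) are the look-alikes. In the top view the grey fixture is at (323,217) and the grey tally at (222,215). I'll look at enlarged crops.

```bash
python3 - <<'E'
import cv2, numpy as np
t=cv2.imread('pics/top0.png'); s=cv2.imread('pics/scene0.png')
def cr(im,x,y,w,h,f): return cv2.resize(im[y:y+h,x:x+w],(w*f,h*f),interpolation=cv2.INTER_CUBIC)
a=np.hstack([cr(t,190,190,66,50,6),cr(t,290,190,66,50,6)])
b=np.hstack([cr(s,270,180,66,50,6),cr(s,200,225,66,50,6)])
b2=cr(s,200,225,66,70,6)
cv2.imwrite('pics/crop0.png',np.vstack([a,np.hstack([b[:, :396],b2[:300]])]))
E
```

```text
(no output)
```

View pics/crop0.png

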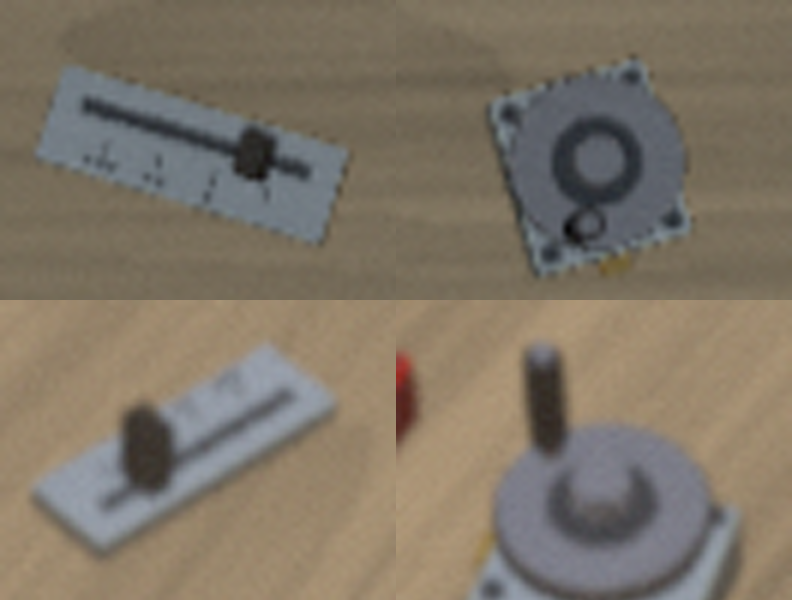

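```bash
cat > h.py <<'E'
import numpy as np, cv2
from rig import readout, capture, camera_model
CM={c:camera_model(c) for c in ['scene','top']}
print([k for k in CM['top']])
def proj(c,P):
    m=CM[c]; T=np.linalg.inv(m['pose']); p=T[:3,:3]@np.asarray(P,float)+T[:3,3]
    q=np.array(m['camera_matrix'])@np.array([p[0],-p[1],-p[2]]); return q[:2]/q[2]
def atz(c,px,z):
    m=CM[c]; d=np.linalg.inv(m['camera_matrix'])@np.array([px[0],px[1],1]); R=np.array(m['pose'])
    d=R[:3,:3]@np.array([d[0],-d[1],-d[2]]); o=R[:3,3]; return o+d*(z-o[2])/d[2]
E
python3 - <<'E'
from h import *
from scipy.optimize import least_squares
T=lambda u,v:(190+u/6,190+v/6); 
F=lambda u,v:(290+(u-396)/6-.4,190+v/6-.4)
S=lambda u,v:(270+u/6-.4,180+(v-300)/6-.4)
G=lambda u,v:(200+(u-396)/6-.4,225+(v-300)/6-.4)
print('stud top', atz('top',F(600,160),.088), atz('scene',G(600,470),.088))
obs=lambda x,y,z,p:[('top',F(600,160),(x,y,.088)),('top',F(599,153),(x,y,z+.007)),('scene',G(604,508),(x,y,z+.007)),
 ('top',F(588,222),(x+.034*np.cos(p),y+.034*np.sin(p),z+.065)),('scene',G(543,352),(x+.034*np.cos(p),y+.034*np.sin(p),z+.065)),('scene',G(550,448),(x+.034*np.cos(p),y+.034*np.sin(p),z+.017))]
f=lambda q:np.concatenate([proj(c,P)-np.array(px) for c,px,P in obs(*q)])
for p0 in (2,3,-2):
    r=least_squares(f,[.51,-.13,.07,p0]); print(r.x,np.degrees(r.x[3]),r.cost); 
print(np.round(r.fun,1))
x,y,z,p=r.x; print('handle',x+.034*np.cos(p),y+.034*np.sin(p),z+.04)
c=[atz('top',(190+u/6-.4,190+v/6-.4),.014) for u,v in [(65,65),(350,150),(322,243),(37,158)]]; print(np.round(c,3),np.mean(c,0))
print('cur',atz('top',(190+256/6-.4,190+150/6-.4),.054),atz('scene',S(145,410),.054))
c=np.array(c); d=(c[0]+c[3]-c[1]-c[2]); print('tally y dir',np.degrees(np.arctan2(d[1],d[0])),np.linalg.norm(d)/2)
E
```

```text
['camera_matrix', 'pose']
stud top [ 0.51531605 -0.13684047  0.088     ] [ 0.51299025 -0.13131388  0.088     ]
[ 0.5174904  -0.13699742  0.06643656  2.83148111] 162.23191735572885 2.3854927748088404
[ 0.5174904  -0.13699743  0.06643656  2.83148107] 162.23191488682707 2.385492774808476
[ 0.5174904  -0.13699743  0.06643656 -3.45170425] -197.76808547244264 2.385492774808523
[ 0.  -0.8 -0.3  0.8 -0.2 -0.   0.  -0.4 -0.   1.2 -0.1 -1.3]
handle 0.4851122155240863 -0.12662181884117302 0.10643656217408631
[[0.575 0.225 0.014]
 [0.529 0.083 0.014]
 [0.483 0.097 0.014]
 [0.528 0.239 0.014]] [0.5287894  0.16096235 0.014     ]
cur [0.52719214 0.12592763 0.054     ] [0.52183804 0.13492818 0.054     ]
tally y dir 72.38709447399464 0.1489819431755433
```

Call:
{"fn": "send_rows", "kwargs": {
  "moves": [
    [[0,0,6.73,0,0,0,1],[0,0,6.73,0,0,0,1],[0,0,6.73,0,0,0,1],[0,0,0,2.44,-4.17,0,1],[0,0,0,2.44,-4.17,0,1]]
  ]
}}

```text
time_s: 1.5
position: [0.2651, -0.5029, 0.2223]
tcp_rot: [[1.0, -0.002, 0.0], [-0.002, -1.0, -0.0], [0.0, 0.0, -1.0]]
force: [0.5, 0.3, -0.0]
opening: 1.0
```

Call:
{"fn": "send_rows", "kwargs": {
  "moves": [
    [[0,0,0,2.43,-4.18,0,1],[0,0,0,2.43,-4.18,0,1],[0,0,0,2.43,-4.18,0,1],[0,0,0,2.43,-4.18,0,1],[0,0,0,2.43,-4.18,0,1]]
  ]
}}

```text
time_s: 2.0
position: [0.3872, -0.2921, 0.2228]
tcp_rot: [[1.0, 0.001, 0.001], [0.001, -1.0, -0.001], [0.001, 0.001, -1.0]]
force: [1.2, -0.1, 0.7]
opening: 0.996
```

Call:
{"fn": "send_rows", "kwargs": {
  "moves": [
    [[0,0,0,2.43,-4.18,0,1],[0,0,0,2.43,-4.18,0,1],[0,0,0,2.43,-4.18,0,1],[0,0,0,2.43,-4.18,0,1],[0,0,0,0,0,2.2,1]]
  ]
}}

```text
time_s: 2.5
position: [0.4878, -0.1223, 0.2029]
tcp_rot: [[1.0, 0.009, 0.008], [0.009, -1.0, -0.002], [0.008, 0.002, -1.0]]
force: [-0.2, -0.7, -0.7]
opening: 0.999
```

```bash
python3 - <<'E'
from h import *
s=readout.read_state(); print(s['time_s'],s['position'],s['force'],s['joint_positions'])
im=capture('scene'); a=im[180:290,170:290]; b=capture('top')[170:250,280:367]
print('tcp px',proj('scene',s['position']),proj('top',s['position']))
cv2.imwrite('pics/c1.png',np.hstack([cv2.resize(a,(480,440),interpolation=2),cv2.resize(cv2.copyMakeBorder(b,0,8,0,0,0),(315,440)) if 0 else cv2.resize(b,(320,440))]))
E
```

```text
['camera_matrix', 'pose']
2.5 [ 0.48782505 -0.1222675   0.20289681] [-0.19937641 -0.67612475 -0.65484447] [-26.89402801  22.2568113  100.962178     0.13976234  56.3159242
  62.53560244]
tcp px [224.42483523 212.18731332] [322.4131081  223.83011676]
```

View pics/c1.png

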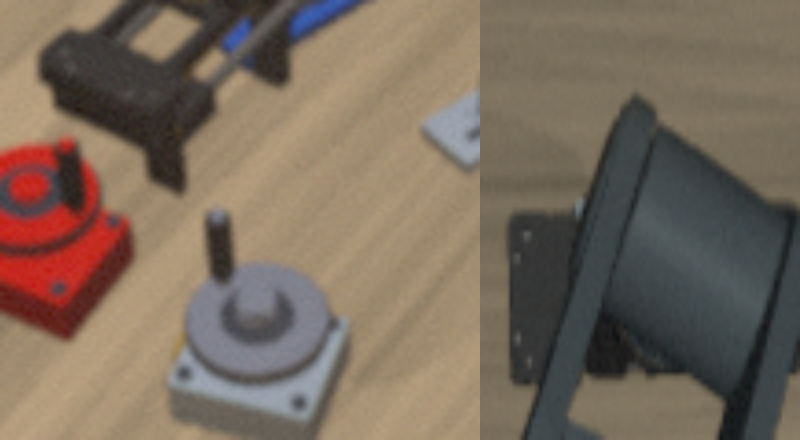

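The fingers, with tips at scene px (212,227) and (239,200), straddle the handle in y. Both tips are above the grey handle, whose top is at px (224,233), and clear of the red look-alike.

Call:
{"fn": "send_rows", "kwargs": {
  "moves": [
    [[0,0,0,0,0,2.0,1],[0,0,0,0,0,2.0,1],[0,0,0,0,0,1.0,1],[0,0,0,0,0,0,1],[0,0,0,0,0,0,1]]
  ]
}}

```text
time_s: 3.1
position: [0.4836, -0.1271, 0.1511]
tcp_rot: [[1.0, 0.0, 0.001], [0.0, -1.0, -0.0], [0.001, 0.0, -1.0]]
force: [0.4, 0.3, 0.7]
opening: 1.002
```

Call:
{"fn": "send_rows", "kwargs": {
  "moves": [
    [[0,0,0,0,0,2.0,1],[0,0,0,0,0,2.0,1],[0,0,0,0,0,1.0,1],[0,0,0,0,0,0,1],[0,0,0,0,0,0,-1]]
  ]
}}

```text
time_s: 3.6
position: [0.4839, -0.1266, 0.1012]
tcp_rot: [[1.0, 0.001, 0.001], [0.001, -1.0, -0.001], [0.001, 0.001, -1.0]]
force: [-0.3, 0.7, 0.3]
opening: 0.965
```

Call:
{"fn": "send_rows", "kwargs": {
  "moves": [
    [[0,0,0,0,0,0,-1],[0,0,0,0,0,0,-1],[0,0,0,0,0,0,-1],[0,0,0,0,0,0,-1],[0,0,0,0,0,0,-1]]
  ]
}}

```text
time_s: 4.1
position: [0.4835, -0.1263, 0.1007]
tcp_rot: [[1.0, 0.001, 0.0], [0.001, -1.0, -0.0], [0.0, 0.0, -1.0]]
force: [0.8, 0.0, -0.2]
opening: 0.54
```

Call:
{"fn": "send_rows", "kwargs": {
  "moves": [
    [[0,0,0,0,0,0,-1],[0,0,0,0,0,0,-1],[0,0,0,0,0,0,-1],[0,0,0,0,0,0,-1],[0,0,0,0,0,0,-1]]
  ]
}}

```text
time_s: 4.6
position: [0.4833, -0.1261, 0.1005]
tcp_rot: [[1.0, 0.001, -0.0], [0.001, -1.0, 0.0], [-0.0, -0.0, -1.0]]
force: [-0.3, 0.8, -1.2]
opening: 0.178
```

```bash
python3 - <<'E'
from h import *
s=readout.read_state(); print(s['time_s'],s['position'],s['force'],s['opening'])
im=capture('scene'); a=im[180:290,170:315]
cv2.imwrite('pics/c2.png',cv2.resize(a,None,fx=5,fy=5,interpolation=2))
E
```

```text
['camera_matrix', 'pose']
4.6 [ 0.48326211 -0.12608283  0.10052363] [-0.25646884  0.84681561 -1.17200685] 0.1776974784914141
```

View pics/c2.png

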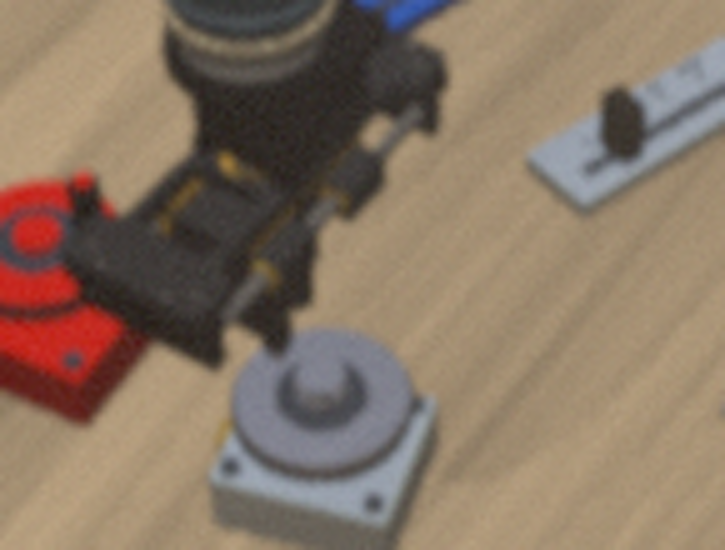

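The fingers hold the sleeve (opening 0.178, about 15.5 mm), clear of the red look-alike. Next is planning the cranking arcs.

```bash
cat > arc.py <<'E'
import numpy as np, json
# rows for clockwise arc a0 -> steps (deg per row), radius cm
def arc(a0,steps,r=3.4):
    t=np.radians(a0-np.concatenate([[0],np.cumsum(steps)])); out=[]
    for i,s in enumerate(steps):
        d=r*np.array([np.cos(t[i+1])-np.cos(t[i]),np.sin(t[i+1])-np.sin(t[i])])
        out.append([0,0,0,round(d[0],2)+0,round(-d[1],2)+0,round(.5*s/360,3)+0,-1])
    print(a0,json.dumps(out))
E
python3 -c "
from arc import *
a=162.5
for k in range(6): arc(a,[12]*4+[0]); a-=48
"
```

```text
162.5 [[0, 0, 0, 0.28, -0.65, 0.017, -1], [0, 0, 0, 0.41, -0.58, 0.017, -1], [0, 0, 0, 0.52, -0.48, 0.017, -1], [0, 0, 0, 0.61, -0.36, 0.017, -1], [0, 0, 0, 0.0, 0.0, 0.0, -1]]
114.5 [[0, 0, 0, 0.67, -0.23, 0.017, -1], [0, 0, 0, 0.71, -0.08, 0.017, -1], [0, 0, 0, 0.71, 0.07, 0.017, -1], [0, 0, 0, 0.68, 0.21, 0.017, -1], [0, 0, 0, 0.0, 0.0, 0.0, -1]]
66.5 [[0, 0, 0, 0.62, 0.35, 0.017, -1], [0, 0, 0, 0.53, 0.47, 0.017, -1], [0, 0, 0, 0.42, 0.57, 0.017, -1], [0, 0, 0, 0.29, 0.65, 0.017, -1], [0, 0, 0, 0.0, 0.0, 0.0, -1]]
18.5 [[0, 0, 0, 0.15, 0.69, 0.017, -1], [0, 0, 0, 0.01, 0.71, 0.017, -1], [0, 0, 0, -0.14, 0.7, 0.017, -1], [0, 0, 0, -0.28, 0.65, 0.017, -1], [0, 0, 0, 0.0, 0.0, 0.0, -1]]
-29.5 [[0, 0, 0, -0.41, 0.58, 0.017, -1], [0, 0, 0, -0.52, 0.48, 0.017, -1], [0, 0, 0, -0.61, 0.36, 0.017, -1], [0, 0, 0, -0.67, 0.23, 0.017, -1], [0, 0, 0, 0.0, 0.0, 0.0, -1]]
-77.5 [[0, 0, 0, -0.71, 0.08, 0.017, -1], [0, 0, 0, -0.71, -0.07, 0.017, -1], [0, 0, 0, -0.68, -0.21, 0.017, -1], [0, 0, 0, -0.62, -0.35, 0.017, -1], [0, 0, 0, 0.0, 0.0, 0.0, -1]]
```

Call:
{"fn": "send_rows", "kwargs": {
  "moves": [
    [[0,0,0,0.28,-0.65,0.017,-1],[0,0,0,0.41,-0.58,0.017,-1],[0,0,0,0.52,-0.48,0.017,-1],[0,0,0,0.61,-0.36,0.017,-1],[0,0,0,0,0,0,-1]]
  ]
}}

```text
time_s: 5.15
position: [0.5025, -0.1045, 0.0999]
tcp_rot: [[1.0, 0.002, 0.001], [0.002, -1.0, 0.001], [0.001, -0.001, -1.0]]
force: [-1.3, 0.3, 3.4]
opening: 0.171
```

Call:
{"fn": "send_rows", "kwargs": {
  "moves": [
    [[0,0,0,0.67,-0.23,0.017,-1],[0,0,0,0.71,-0.08,0.017,-1],[0,0,0,0.71,0.07,0.017,-1],[0,0,0,0.68,0.21,0.017,-1],[0,0,0,0,0,0,-1]]
  ]
}}

```text
time_s: 5.65
position: [0.5316, -0.1058, 0.0993]
tcp_rot: [[1.0, 0.001, 0.003], [0.001, -1.0, -0.001], [0.003, 0.001, -1.0]]
force: [0.1, 2.8, 2.0]
opening: 0.176
```

Call:
{"fn": "send_rows", "kwargs": {
  "moves": [
    [[0,0,0,0.62,0.35,0.017,-1],[0,0,0,0.53,0.47,0.017,-1],[0,0,0,0.42,0.57,0.017,-1],[0,0,0,0.29,0.65,0.017,-1],[0,0,0,0,0,0,-1]]
  ]
}}

```text
time_s: 6.15
position: [0.5489, -0.1274, 0.0985]
tcp_rot: [[1.0, 0.001, 0.002], [0.001, -1.0, -0.002], [0.002, 0.002, -1.0]]
force: [0.8, 0.7, 3.1]
opening: 0.173
```

Call:
{"fn": "send_rows", "kwargs": {
  "moves": [
    [[0,0,0,0.15,0.69,0.017,-1],[0,0,0,0.01,0.71,0.017,-1],[0,0,0,-0.14,0.7,0.017,-1],[0,0,0,-0.28,0.65,0.017,-1],[0,0,0,0,0,0,-1]]
  ]
}}

```text
time_s: 6.65
position: [0.5447, -0.1543, 0.0977]
tcp_rot: [[1.0, 0.0, -0.001], [0.0, -1.0, -0.0], [-0.001, 0.0, -1.0]]
force: [0.1, 0.6, 2.7]
opening: 0.177
```

Call:
{"fn": "send_rows", "kwargs": {
  "moves": [
    [[0,0,0,-0.41,0.58,0.017,-1],[0,0,0,-0.52,0.48,0.017,-1],[0,0,0,-0.61,0.36,0.017,-1],[0,0,0,-0.67,0.23,0.017,-1],[0,0,0,0,0,0,-1]]
  ]
}}

```text
time_s: 7.15
position: [0.5218, -0.1696, 0.097]
tcp_rot: [[1.0, 0.001, -0.002], [0.001, -1.0, 0.001], [-0.002, -0.001, -1.0]]
force: [0.2, 2.1, -0.1]
opening: 0.175
```

```bash
python3 - <<'E'
from h import *
from scipy.optimize import least_squares
s=readout.read_state(); print(s['time_s'],s['position'],s['force'],s['moment'])
E
cat >> h.py <<'E'
E
python3 -c "
from arc import *
a=-77.5
for k in range(14): arc(a,[7,7,7,6,0]); a-=27
"
```

```text
['camera_matrix', 'pose']
7.15 [ 0.52180394 -0.16964432  0.09702535] [ 0.18871033  2.12163262 -0.07310023] [ 0.55144686 -0.01442963 -0.00796544]
-77.5 [[0, 0, 0, -0.41, 0.06, 0.01, -1], [0, 0, 0, -0.41, 0.01, 0.01, -1], [0, 0, 0, -0.41, -0.04, 0.01, -1], [0, 0, 0, -0.35, -0.07, 0.008, -1], [0, 0, 0, 0.0, 0.0, 0.0, -1]]
-104.5 [[0, 0, 0, -0.39, -0.13, 0.01, -1], [0, 0, 0, -0.38, -0.18, 0.01, -1], [0, 0, 0, -0.35, -0.22, 0.01, -1], [0, 0, 0, -0.28, -0.22, 0.008, -1], [0, 0, 0, 0.0, 0.0, 0.0, -1]]
-131.5 [[0, 0, 0, -0.29, -0.29, 0.01, -1], [0, 0, 0, -0.26, -0.33, 0.01, -1], [0, 0, 0, -0.21, -0.36, 0.01, -1], [0, 0, 0, -0.15, -0.32, 0.008, -1], [0, 0, 0, 0.0, 0.0, 0.0, -1]]
-158.5 [[0, 0, 0, -0.13, -0.39, 0.01, -1], [0, 0, 0, -0.08, -0.41, 0.01, -1], [0, 0, 0, -0.03, -0.41, 0.01, -1], [0, 0, 0, 0.02, -0.36, 0.008, -1], [0, 0, 0, 0.0, 0.0, 0.0, -1]]
-185.5 [[0, 0, 0, 0.06, -0.41, 0.01, -1], [0, 0, 0, 0.11, -0.4, 0.01, -1], [0, 0, 0, 0.16, -0.38, 0.01, -1], [0, 0, 0, 0.18, -0.31, 0.008, -1], [0, 0, 0, 0.0, 0.0, 0.0, -1]]
-212.5 [[0, 0, 0, 0.24, -0.34, 0.01, -1], [0, 0, 0, 0.28, -0.3, 0.01,
[... 783 characters left out ...]
]
-347.5 [[0, 0, 0, 0.06, 0.41, 0.01, -1], [0, 0, 0, 0.01, 0.41, 0.01, -1], [0, 0, 0, -0.04, 0.41, 0.01, -1], [0, 0, 0, -0.07, 0.35, 0.008, -1], [0, 0, 0, 0.0, 0.0, 0.0, -1]]
-374.5 [[0, 0, 0, -0.13, 0.39, 0.01, -1], [0, 0, 0, -0.18, 0.38, 0.01, -1], [0, 0, 0, -0.22, 0.35, 0.01, -1], [0, 0, 0, -0.22, 0.28, 0.008, -1], [0, 0, 0, 0.0, 0.0, 0.0, -1]]
-401.5 [[0, 0, 0, -0.29, 0.29, 0.01, -1], [0, 0, 0, -0.33, 0.26, 0.01, -1], [0, 0, 0, -0.36, 0.21, 0.01, -1], [0, 0, 0, -0.32, 0.15, 0.008, -1], [0, 0, 0, 0.0, 0.0, 0.0, -1]]
-428.5 [[0, 0, 0, -0.39, 0.13, 0.01, -1], [0, 0, 0, -0.41, 0.08, 0.01, -1], [0, 0, 0, -0.41, 0.03, 0.01, -1], [0, 0, 0, -0.36, -0.02, 0.008, -1], [0, 0, 0, 0.0, 0.0, 0.0, -1]]
```

Call:
{"fn": "send_rows", "kwargs": {
  "moves": [
    [[0,0,0,-0.41,0.06,0.01,-1],[0,0,0,-0.41,0.01,0.01,-1],[0,0,0,-0.41,-0.04,0.01,-1],[0,0,0,-0.35,-0.07,0.008,-1],[0,0,0,0,0,0,-1]]
  ]
}}

```text
time_s: 7.65
position: [0.5069, -0.169, 0.0967]
tcp_rot: [[1.0, 0.002, -0.001], [0.002, -1.0, 0.0], [-0.001, -0.0, -1.0]]
force: [0.8, 3.5, -1.9]
opening: 0.175
```

Call:
{"fn": "send_rows", "kwargs": {
  "moves": [
    [[0,0,0,-0.39,-0.13,0.01,-1],[0,0,0,-0.38,-0.18,0.01,-1],[0,0,0,-0.35,-0.22,0.01,-1],[0,0,0,-0.28,-0.22,0.008,-1],[0,0,0,0,0,0,-1]]
  ]
}}

```text
time_s: 8.15
position: [0.493, -0.1615, 0.0964]
tcp_rot: [[1.0, 0.002, -0.0], [0.002, -1.0, 0.0], [-0.0, -0.0, -1.0]]
force: [1.6, 1.4, -1.9]
opening: 0.173
```

Call:
{"fn": "send_rows", "kwargs": {
  "moves": [
    [[0,0,0,-0.29,-0.29,0.01,-1],[0,0,0,-0.26,-0.33,0.01,-1],[0,0,0,-0.21,-0.36,0.01,-1],[0,0,0,-0.15,-0.32,0.008,-1],[0,0,0,0,0,0,-1]]
  ]
}}

```text
time_s: 8.65
position: [0.4839, -0.1483, 0.0961]
tcp_rot: [[1.0, 0.002, -0.001], [0.002, -1.0, 0.0], [-0.001, -0.0, -1.0]]
force: [1.7, -0.6, -0.4]
opening: 0.174
```

Call:
{"fn": "send_rows", "kwargs": {
  "moves": [
    [[0,0,0,-0.13,-0.39,0.01,-1],[0,0,0,-0.08,-0.41,0.01,-1],[0,0,0,-0.03,-0.41,0.01,-1],[0,0,0,0.02,-0.36,0.008,-1],[0,0,0,0,0,0,-1]]
  ]
}}

```text
time_s: 9.15
position: [0.4818, -0.1324, 0.0956]
tcp_rot: [[1.0, 0.002, -0.001], [0.002, -1.0, 0.0], [-0.001, -0.0, -1.0]]
force: [0.5, -1.0, 0.7]
opening: 0.177
```

Call:
{"fn": "send_rows", "kwargs": {
  "moves": [
    [[0,0,0,0.06,-0.41,0.01,-1],[0,0,0,0.11,-0.4,0.01,-1],[0,0,0,0.16,-0.38,0.01,-1],[0,0,0,0.18,-0.31,0.008,-1],[0,0,0,0,0,0,-1]]
  ]
}}

```text
time_s: 9.65
position: [0.487, -0.1173, 0.0952]
tcp_rot: [[1.0, 0.002, -0.001], [0.002, -1.0, 0.001], [-0.001, -0.001, -1.0]]
force: [-1.9, -1.7, 2.4]
opening: 0.177
```

Call:
{"fn": "send_rows", "kwargs": {
  "moves": [
    [[0,0,0,0.24,-0.34,0.01,-1],[0,0,0,0.28,-0.3,0.01,-1],[0,0,0,0.32,-0.27,0.01,-1],[0,0,0,0.3,-0.2,0.008,-1],[0,0,0,0,0,0,-1]]
  ]
}}

```text
time_s: 10.15
position: [0.4987, -0.1063, 0.0949]
tcp_rot: [[1.0, 0.002, -0.0], [0.002, -1.0, 0.001], [-0.0, -0.001, -1.0]]
force: [-2.8, 0.3, 4.4]
opening: 0.17
```

Call:
{"fn": "send_rows", "kwargs": {
  "moves": [
    [[0,0,0,0.37,-0.19,0.01,-1],[0,0,0,0.39,-0.14,0.01,-1],[0,0,0,0.4,-0.09,0.01,-1],[0,0,0,0.35,-0.04,0.008,-1],[0,0,0,0,0,0,-1]]
  ]
}}

```text
time_s: 10.65
position: [0.5141, -0.1018, 0.0945]
tcp_rot: [[1.0, 0.001, 0.0], [0.001, -1.0, 0.001], [0.0, -0.001, -1.0]]
force: [-1.1, 2.5, 5.0]
opening: 0.175
```

Call:
{"fn": "send_rows", "kwargs": {
  "moves": [
    [[0,0,0,0.42,0,0.01,-1],[0,0,0,0.41,0.05,0.01,-1],[0,0,0,0.4,0.1,0.01,-1],[0,0,0,0.33,0.12,0.008,-1],[0,0,0,0,0,0,-1]]
  ]
}}

```text
time_s: 11.15
position: [0.5301, -0.1049, 0.0942]
tcp_rot: [[1.0, 0.001, 0.001], [0.001, -1.0, 0.0], [0.001, -0.0, -1.0]]
force: [0.2, 2.9, 3.9]
opening: 0.176
```

Call:
{"fn": "send_rows", "kwargs": {
  "moves": [
    [[0,0,0,0.37,0.19,0.01,-1],[0,0,0,0.34,0.23,0.01,-1],[0,0,0,0.31,0.27,0.01,-1],[0,0,0,0.24,0.26,0.008,-1],[0,0,0,0,0,0,-1]]
  ]
}}

```text
time_s: 11.65
position: [0.5394, -0.1112, 0.0938]
tcp_rot: [[1.0, -0.0, -0.006], [-0.0, -1.0, 0.006], [-0.006, -0.006, -1.0]]
force: [-4.1, 9.3, 11.4]
opening: 0.177
```

Call:
{"fn": "send_rows", "kwargs": {
  "moves": [
    [[0,0,0,0,0,0,-1],[0,0,0,0,0,0,-1],[0,0,0,0,0,0,-1],[0,0,0,0,0,0,-1],[0,0,0,0,0,0,-1]]
  ]
}}

```text
time_s: 12.15
position: [0.5392, -0.111, 0.0939]
tcp_rot: [[1.0, -0.0, -0.006], [0.0, -1.0, 0.006], [-0.006, -0.006, -1.0]]
force: [-3.9, 9.6, 12.1]
opening: 0.177
```

```bash
python3 - <<'E'
from h import *
from scipy.optimize import least_squares
P=np.array([[.4833,-.1261],[.5025,-.1045],[.5316,-.1058],[.5489,-.1274],[.5447,-.1543],[.5218,-.1696],[.5069,-.169],[.493,-.1615],[.4839,-.1483],[.4818,-.1324],[.487,-.1173],[.4987,-.1063],[.5141,-.1018],[.5301,-.1049]])
r=least_squares(lambda q:np.hypot(*(P-q[:2]).T)-q[2],[.516,-.136,.034]); print(r.x,np.round(r.fun*1e3,2))
c=r.x[:2]
ang=np.degrees(np.unwrap(np.arctan2(*(P-c).T[::-1]))); print(np.round(ang,1))
for i in range(3):
    capture('scene' if i else 'top'); s=readout.read_state(); f=s['force']; d=s['position'][:2]-c; th=np.arctan2(d[1],d[0])
    print(s['time_s'],s['position'],np.round(f,1),np.round(s['moment'],2),np.degrees(th),'ft',-f[0]*np.sin(th)+f[1]*np.cos(th),'fr',f[0]*np.cos(th)+f[1]*np.sin(th))
E
```

```text
['camera_matrix', 'pose']
[ 0.51580009 -0.13598079  0.0341852 ] [-0.22 -0.01 -0.12  0.01  0.03 -0.03  0.01  0.04  0.01  0.    0.14  0.07
  0.04  0.03]
[ 163.1  112.9   62.4   14.5  -32.4  -79.9 -105.1 -131.8 -158.9 -186.
 -213.  -240.1 -267.2 -294.7]
12.2 [ 0.53916396 -0.11102443  0.09385067] [-2.4  9.7 12.5] [ 1.91  0.69 -0.03] 46.887626977262244 ft 8.392019357986673 fr 5.492362474383581
12.25 [ 0.53915691 -0.11099371  0.09386647] [-3.2 10.4 11.9] [ 1.9   0.67 -0.02] 46.93140719006001 ft 9.433999049630575 fr 5.407191013536821
12.3 [ 0.53918278 -0.11102883  0.09386396] [-3.1 10.5 11.1] [ 1.92  0.68 -0.02] 46.85956309502816 ft 9.465373693293342 fr 5.526066146058992
```

Call:
{"fn": "send_rows", "kwargs": {
  "moves": [
    [[0,0,0,0.11,0.1,0,-1],[0,0,0,0.11,0.1,0,-1],[0,0,0,0,0,0,-1],[0,0,0,0,0,0,-1],[0,0,0,0,0,0,-1]]
  ]
}}

```text
time_s: 12.8
position: [0.5408, -0.1124, 0.0938]
tcp_rot: [[1.0, -0.0, -0.007], [-0.0, -1.0, 0.007], [-0.007, -0.007, -1.0]]
force: [-3.7, 11.3, 12.1]
opening: 0.173
```

```bash
python3 - <<'E'
from h import *
c=np.array([.5158,-.136])
for i in range(3):
    capture('scene'); s=readout.read_state(); f=s['force']; d=s['position'][:2]-c; th=np.arctan2(d[1],d[0])
    print(s['time_s'],s['position'],np.round(f,1),np.degrees(th),'ft',-f[0]*np.sin(th)+f[1]*np.cos(th),'fr',f[0]*np.cos(th)+f[1]*np.sin(th))
E
```

```text
['camera_matrix', 'pose']
12.85 [ 0.54079455 -0.11243318  0.09377974] [-3.9 11.1 12.1] 43.31595980415638 ft 10.785394347118583 fr 4.769731827449128
12.9 [ 0.54078546 -0.11241405  0.09378462] [-3.8 11.  11.8] 43.34957003699045 ft 10.590375521837206 fr 4.819645852364333
12.95 [ 0.54077673 -0.11243144  0.0937709 ] [-3.6 11.6 11.7] 43.33846305702859 ft 10.882082413912919 fr 5.356455096654752
```

Call:
{"fn": "send_rows", "kwargs": {
  "moves": [
    [[0,0,0,0,0,0,0.1],[0,0,0,0,0,0,0.1],[0,0,0,0,0,0,0.1],[0,0,0,0,0,0,0.1],[0,0,0,0,0,0,0.1]]
  ]
}}

```text
time_s: 13.45
position: [0.5443, -0.1172, 0.0934]
tcp_rot: [[1.0, 0.002, 0.0], [0.002, -1.0, -0.001], [0.0, 0.001, -1.0]]
force: [-0.5, -0.0, -0.3]
opening: 0.513
```

Call:
{"fn": "send_rows", "kwargs": {
  "moves": [
    [[0,0,0,0,0,-1.5,0.1],[0,0,0,0,0,-3,0.1],[0,0,0,0,0,-4,0.1],[0,0,0,0,0,-3,0.1],[0,0,0,0,0,0,0.1]]
  ]
}}

```text
time_s: 13.95
position: [0.5473, -0.1186, 0.2131]
tcp_rot: [[1.0, 0.001, 0.01], [0.001, -1.0, -0.005], [0.01, 0.005, -1.0]]
force: [0.3, 0.7, -0.6]
opening: 0.55
```

```bash
python3 - <<'E'
from h import *
s=readout.read_state(); print(s['time_s'],s['position'],s['force'])
a=capture('scene'); b=capture('top')
cv2.imwrite('pics/s3.png',a);cv2.imwrite('pics/t3.png',b)
A=cv2.resize(a[175:235,265:335],None,fx=8,fy=8,interpolation=2)
B=cv2.resize(a[205:295,195:265],(373,480),interpolation=2)
cv2.imwrite('pics/c3.png',np.hstack([A,B])[:, :800])
E
```

```text
['camera_matrix', 'pose']
13.95 [ 0.54730183 -0.11855392  0.21306659] [ 0.32187863  0.7211382  -0.61194573]
```

View pics/c3.png

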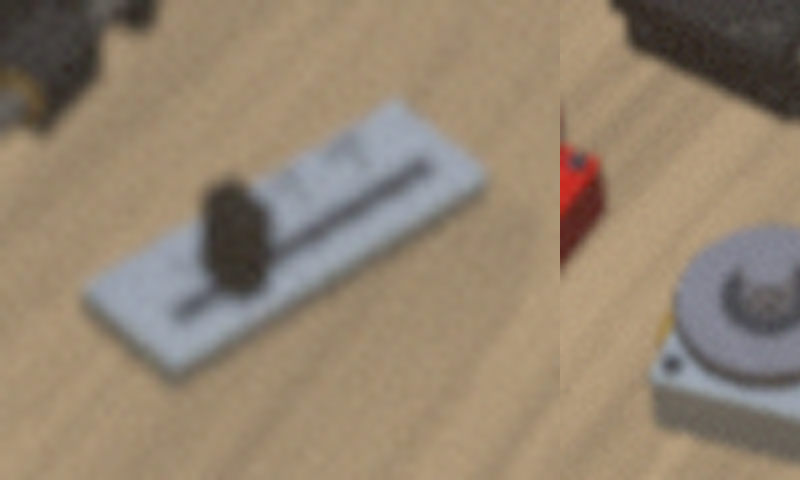

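The release is clean: the cursor is untouched, with its foot at scene px (295,210), and the gripper is clear of the ring. Next I fit the tally pose from its corners.

```bash
python3 - <<'E'
from h import *
from scipy.optimize import least_squares
tp=[(190+u/6-.4,190+v/6-.4) for u,v in [(65,65),(350,150),(322,243),(37,158)]]
sp=[(265+u/8-.4,175+v/8-.4) for u,v in [(488,172),(178,368),(83,290),(398,97)]]
L=np.array([(.025,.075),(.025,-.075),(-.025,-.075),(-.025,.075)])
def W(q,p,z): c,s=np.cos(q[2]),np.sin(q[2]); return np.array([q[0]+c*p[0]-s*p[1],q[1]+s*p[0]+c*p[1],z])
def f(q,cs=('top','scene')):
    return np.concatenate([proj(c,W(q,l,.014))-np.array(p) for c,pp in (('top',tp),('scene',sp)) if c in cs for l,p in zip(L,pp)])
for cs in (('top',),('scene',),('top','scene')):
    r=least_squares(f,[.53,.16,-.3],args=(cs,)); q=r.x; print(cs,q,np.degrees(q[2]),np.round(r.fun,1))
obs=[('top',(190+256/6-.4,190+150/6-.4),.054),('scene',(265+230/8-.4,175+187/8-.4),.054),('scene',(265+237/8-.4,175+283/8-.4),.014)]
j=least_squares(lambda j:np.concatenate([proj(c,W(q,(.008,j[0]-.042),z))-p for c,p,z in obs]),[0.]); print('joint',j.x,np.round(j.fun,1))
for jj in (j.x[0],0,.028): print(jj,W(q,(.008,jj-.042),0))
E
```

```text
['camera_matrix', 'pose']
('top',) [ 0.52879546  0.16096282 -0.30681322] -17.579102536592597 [-0.  -0.2  0.3 -0.2  0.1  0.3 -0.3  0.2]
('scene',) [ 0.52995229  0.16399379 -0.29937033] -17.15265624636508 [ 0.7 -0.1  0.   0.3 -0.3 -0.2 -0.4 -0. ]
('top', 'scene') [ 0.52959701  0.1622624  -0.30338393] -17.382618659850277 [-0.5 -0.4 -0.2 -0.6 -0.3 -0.1 -0.7  0.   0.3  0.3 -0.5  0.6 -0.8  0.1
 -0.7  0.3]
joint [0.00921769] [-0.9 -0.1  1.   2.1 -0.5  0.5]
0.009217693739379123 [0.5274379  0.12858722 0.        ]
0 [0.5246841  0.11979049 0.        ]
0.028 [0.53304914 0.14651176 0.        ]
```

Call:
{"fn": "send_rows", "kwargs": {
  "moves": [
    [[0,0,0,-0.36,-4.9,0,0.1],[0,0,0,-0.36,-4.9,0,0.1],[0,0,0,-0.36,-4.9,0,0.1],[0,0,0,-0.36,-4.9,0,0.1],[0,0,0,-0.36,-4.9,0,0.1]]
  ]
}}

```text
time_s: 14.55
position: [0.5243, 0.1298, 0.2066]
tcp_rot: [[1.0, 0.001, -0.004], [0.001, -1.0, -0.001], [-0.004, 0.001, -1.0]]
force: [0.6, -0.3, -0.4]
opening: 0.553
```

Call:
{"fn": "send_rows", "kwargs": {
  "moves": [
    [[0,0,5.8,0,0,2,0.1],[0,0,5.8,0,0,2,0.1],[0,0,5.8,0,0,2,0.1],[0,0,0,0,0,0,0.1],[0,0,0,0,0,0,0.1]]
  ]
}}

```text
time_s: 15.05
position: [0.5249, 0.1282, 0.1474]
tcp_rot: [[0.955, -0.296, -0.003], [-0.296, -0.955, -0.0], [-0.003, 0.001, -1.0]]
force: [-0.5, 0.3, 0.1]
opening: 0.548
```

Call:
{"fn": "send_rows", "kwargs": {
  "moves": [
    [[0,0,0,0.2,0,3.5,0.1],[0,0,0,0,0,3.5,0.1],[0,0,0,0,0,3,0.1],[0,0,0,0,0,2.2,0.1],[0,0,0,0,0,0,0.1]]
  ]
}}

```text
time_s: 15.55
position: [0.5262, 0.1274, 0.0248]
tcp_rot: [[0.955, -0.297, -0.005], [-0.297, -0.955, -0.0], [-0.005, 0.002, -1.0]]
force: [0.3, 0.2, 1.2]
opening: 0.548
```

Call:
{"fn": "send_rows", "kwargs": {
  "moves": [
    [[0,0,0,0,0,0,-1],[0,0,0,0,0,0,-1],[0,0,0,0,0,0,-1],[0,0,0,0,0,0,-1],[0,0,0,0,0,0,-1]]
  ]
}}

```text
time_s: 16.05
position: [0.5281, 0.1279, 0.0275]
tcp_rot: [[0.955, -0.298, 0.001], [-0.298, -0.955, 0.0], [0.001, -0.001, -1.0]]
force: [-0.1, 1.9, 0.8]
opening: 0.181
```

Call:
{"fn": "send_rows", "kwargs": {
  "moves": [
    [[0,0,0,0,0,0,-1],[0,0,0,0,0,0,-1],[0,0,0,0,0,0,-1],[0,0,0,0,0,0,-1],[0,0,0,0,0,0,-1]]
  ]
}}

```text
time_s: 16.55
position: [0.5281, 0.128, 0.0274]
tcp_rot: [[0.955, -0.298, 0.001], [-0.298, -0.955, 0.0], [0.001, -0.001, -1.0]]
force: [-0.0, 0.9, 6.3]
opening: 0.164
```

Call:
{"fn": "send_rows", "kwargs": {
  "moves": [
    [[0,0,0,0,-0.6,0,-1],[0,0,0,0,-0.7,0,-1],[0,0,0,0,-0.6,0,-1],[0,0,0,0,0,0,-1],[0,0,0,0,0,0,-1]]
  ]
}}

```text
time_s: 17.05
position: [0.5342, 0.1466, 0.0275]
tcp_rot: [[0.954, -0.298, 0.002], [-0.298, -0.954, 0.001], [0.002, -0.001, -1.0]]
force: [-0.8, 2.0, 5.2]
opening: 0.16
```

Call:
{"fn": "send_rows", "kwargs": {
  "moves": [
    [[0,0,0,0,0,0,0.1],[0,0,0,0,0,0,0.1],[0,0,0,0,0,0,0.1],[0,0,0,0,0,0,0.1],[0,0,0,0,0,0,0.1]]
  ]
}}

```text
time_s: 17.55
position: [0.5331, 0.1459, 0.0265]
tcp_rot: [[0.955, -0.298, -0.001], [-0.298, -0.955, -0.0], [-0.001, 0.0, -1.0]]
force: [-0.4, -0.0, -0.5]
opening: 0.508
```

Call:
{"fn": "send_rows", "kwargs": {
  "moves": [
    [[0,0,0,0,0,-1.5,0.1],[0,0,0,0,0,-3,0.1],[0,0,0,0,0,-4,0.1],[0,0,0,0,0,-5,0.1],[0,0,0,0,0,-4,0.1]]
  ]
}}

```text
time_s: 18.05
position: [0.5335, 0.146, 0.204]
tcp_rot: [[0.955, -0.298, 0.001], [-0.298, -0.955, 0.0], [0.001, -0.0, -1.0]]
force: [1.1, -0.2, -0.6]
opening: 0.549
```

Call:
{"fn": "send_rows", "kwargs": {
  "moves": [
    [[0,0,0,0,4.8,0,0.1],[0,0,0,0,4.8,0,0.1],[0,0,0,0,4.8,0,0.1],[0,0,0,0,4.8,0,0.1],[0,0,0,0,4.8,0,0.1]]
  ]
}}

```text
time_s: 18.55
position: [0.461, -0.0846, 0.2019]
tcp_rot: [[0.955, -0.297, 0.0], [-0.297, -0.955, -0.0], [0.0, 0.0, -1.0]]
force: [0.4, -0.6, -0.7]
opening: 0.551
```

```bash
python3 - <<'E'
from h import *
a=capture('scene'); b=capture('top')
cv2.imwrite('pics/s4.png',a);cv2.imwrite('pics/t4.png',b)
A=cv2.resize(a[175:230,265:335],(700,550)[:2],interpolation=2)[:,:]
A=cv2.resize(a[175:230,265:332],None,fx=6,fy=6,interpolation=2)
B=cv2.resize(b[190:245,190:256],None,fx=6,fy=6,interpolation=2)
print(proj('top',(.5296,.1623,.014)))
cv2.imwrite('pics/c4.png',np.hstack([A,B]))
E
```

```text
['camera_matrix', 'pose']
[221.37567046 214.98651564]
```

View pics/c4.png

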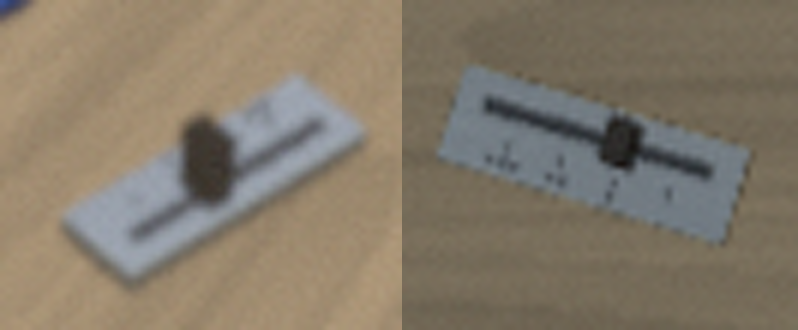

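The cursor's top is at (621,142) in the top-view crop, beside the one-pip mark at (613,183). I'll put numbers on the offset.

```bash
python3 - <<'E'
from h import *
yt=np.array([.2988,.9543]);xt=np.array([.9543,-.2988]); o=np.array([.5288,.1610])
F=lambda u,v:(190+(u-402)/6-.4,190+v/6-.4)
g=cv2.cvtColor(cv2.imread('pics/t4.png'),6).astype(float)
for n,p,z in [('m0',(668,193),.014),('m1',(613,180),.014),('m2',(560,160),.014),('m3',(507,145),.014),('cur top',(622,139),.054),('cur mid',(621,142),.050)]:
    d=atz('top',F(*p),z)[:2]-o; print(n,np.round([d@xt*1e3,d@yt*1e3],1))
G=lambda u,v:(265+u/6-.4,175+v/6-.4)
o=np.array([.52995,.1640])
for n,p,z in [('cur top',(203,128),.054),('foot near edge',(213,200),.014)]:
    d=atz('scene',G(*p),z)[:2]-o; print('scene',n,np.round([d@xt*1e3,d@yt*1e3],1))
s=readout.read_state();print(s['time_s'],s['position'])
E
```

```text
['camera_matrix', 'pose']
m0 [ -8.5 -40.5]
m1 [-10.  -12.3]
m2 [-7.9 16. ]
m3 [-8.2 43.6]
cur top [  9.1 -15.6]
cur mid [  7.8 -15.1]
scene cur top [  3.3 -15.2]
scene foot near edge [ 12.2 -14.3]
18.65 [ 0.46085383 -0.08813465  0.20185062]
```

```bash
python3 - <<'E'
from h import *
from scipy.ndimage import map_coordinates
im=cv2.cvtColor(cv2.imread('pics/t4.png'),6).astype(float)
yt=np.array([.2988,.9543]);xt=np.array([.9543,-.2988]); o=np.array([.5288,.1610])
ys=np.arange(-95,95.1,.5)/1e3
def prof(x0,x1,z):
    return np.mean([[map_coordinates(im,[[p[1]],[p[0]]],order=3)[0] for p in (proj('top',[*(o+x*xt+y*yt),z]) for y in ys)] for x in np.linspace(x0,x1,5)],0)
def cross(p,lev):
    i=np.where(np.diff(np.sign(p-lev)))[0]; return [round(1e3*(ys[k]+(lev-p[k])/(p[k+1]-p[k])*.0005),1) for k in i]
m=prof(-.011,-.006,.014)
from scipy.signal import find_peaks
k,_=find_peaks(-m,prominence=4); print('marks',[(ys[i]*1e3,round(m[i])) for i in k])
for x0,x1 in [(.002,.016)]:
    a=prof(x0,x1,.014); print('z14 blob',a.min(),a.max(),cross(a,(a.min()+np.median(a[130:180]))/2))
    b=prof(x0,x1,.054); print('z54 blob',cross(b,(b.min()+np.median(b[130:180]))/2))
e=prof(-.022,-.018,.014); print('ends', [round(v) for v in e[::10]])
# end edges via gradient
g=np.gradient(e); print('edge y', ys[np.argmax(g)]*1e3, ys[np.argmin(g)]*1e3)
E
```

```text
['camera_matrix', 'pose']
marks [(np.float64(-75.0), 98), (np.float64(-40.5), 94), (np.float64(-13.0), 107), (np.float64(16.0), 94), (np.float64(43.5), 102)]
z14 blob 28.06176489832909 123.48743690949144 [np.float64(-17.7), np.float64(-13.7)]
z54 blob [np.float64(-22.2), np.float64(-18.7)]
ends [112, 110, 111, 112, 94, 121, 119, 120, 120, 121, 120, 121, 122, 121, 122, 120, 110, 112, 121, 121, 123, 108, 113, 106, 124, 123, 116, 107, 109, 106, 127, 123, 123, 123, 121, 105, 106, 108, 108]
edge y -10.5 -14.5
```

```bash
python3 - <<'E'
from h import *
from scipy.ndimage import map_coordinates
im=cv2.cvtColor(cv2.imread('pics/t4.png'),6).astype(float)
yt=np.array([.2988,.9543]);xt=np.array([.9543,-.2988]); o=np.array([.5288,.1610])+.0015*yt
ys=np.arange(-40,15,1)/1e3
print((ys*1e3).astype(int).tolist())
for x in (0,.003,.006,.009,.012,.015,.018):
    p=np.array([map_coordinates(im,[[q[1]],[q[0]]],order=1)[0] for q in (proj('top',[*(o+x*xt+y*yt),.034]) for y in ys)])
    lev=75; i=np.where(np.diff(np.sign(p-lev)))[0]
    print(x,[round(1e3*(ys[k]+(lev-p[k])/(p[k+1]-p[k])*.001),1) for k in i],p.min())
E
```

```text
['camera_matrix', 'pose']
[-40, -39, -38, -37, -36, -35, -34, -33, -32, -31, -30, -29, -28, -27, -26, -25, -24, -23, -22, -21, -20, -19, -18, -17, -16, -15, -14, -13, -12, -11, -10, -9, -8, -7, -6, -5, -4, -3, -2, -1, 0, 1, 2, 3, 4, 5, 6, 7, 8, 9, 10, 11, 12, 13, 14]
0 [np.float64(-24.1), np.float64(-5.6)] 31.658408304821485
0.003 [np.float64(-24.5), np.float64(-4.4)] 31.612862504881917
0.006 [] 27.14521106609503
0.009 [] 24.5941903642464
0.012 [np.float64(-23.8), np.float64(-5.1)] 29.150693258552096
0.015 [np.float64(-23.4), np.float64(-5.2)] 34.11844024967381
0.018 [np.float64(-22.1), np.float64(-6.3)] 45.13082925594
```

On the marks' own scale the cursor's centre is at y ≈ -14.5 mm, and the one-pip mark is at -14. One last look at the whole scene before handing in.

View pics/s4.png

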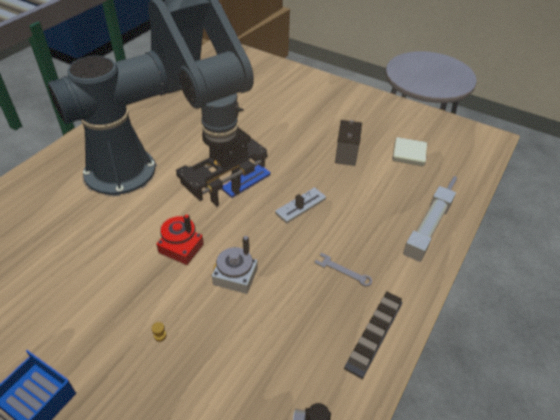

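The ring's handle now stands at (246,245), the cursor is at (299,202), the gripper is well above the bench touching nothing, and the bystanders and look-alikes are where they were. Handing in.

```bash
python3 -c "
from rig import bot,readout
s=readout.read_state(); print(s['time_s'],s['force'],abs(s['qvel']).max())
print(bot.hand_in())"
```

```text
18.65 [ 0.55718887 -0.11700549 -0.39010894] 5.136454754431079
the job is handed in; nothing more can be done
None
```

The ring is screwed down to where it bound, the cursor is at the one-pip mark, and the job was handed in at 18.65 s.

- **Ring:** I led it clockwise by its handle until the resistance rose. Free running was about 1 to 2.5 N. I stopped and held at about 10.7 N along the turn, roughly 9 N added, within the 8 to 12 N asked for. A last 2 mm nudge raised the force by about 0.8 N/mm, close to the stated spring. The handle had gone about 480° (1.33 turns), of which binding began at about 460° (1.28), so the count is 1 turn. I then let go.
- **Tally:** I slid the cursor to the one-pip mark and released it. The last picture puts its centre about 0.5 mm from the mark. A rougher first reading said up to 3 mm short, and I trusted the finer one, which agreed with the arm's own position when it let go.
- **Other things:** In the last picture the spanner, coupling, battery and both look-alikes stand where they were. The gripper was about 0.2 m above the bench, and the wrist force was below 1 N. The arm was still settling slightly (about 5°/s at the fastest joint) when I handed in.

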